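Set the carrier-gas valve and start the flow

ROBOT

A 7-joint arm with a two-finger parallel gripper is mounted at the origin on the work surface. World frame = base frame: x ahead of the robot, y to its left, z up, the work surface at z = 0. Lengths are in m, angles in rad, forces in N, time in s.
With the tool pointing down it reaches from about 0.4 to 0.85 m from the base axis. Payload 4.5 kg.
Tool frame: the origin (TCP) lies on the centre line of the jaws, within the pads' length; the fingertips stand r.tip_extent ahead of it and the grasp point (between the pads) is the TCP (r.tip_extent is the distance from the TCP to the fingertips, in m); z points along the fingers, y is the line along which they close (so a half turn about z gives the same grasp; the last joint's range is limited). The gripper opens to 88 mm and grips with 3 to 60 N. Pads are 18 mm wide; open, the fingers measure 123 mm over their backs; the gripper's body (75 mm by 187 mm) begins 45 mm behind the grasp point.
Start: joints at [-1.231, 0.689, -0.195, 1.565, 0.157, 0.902, -0.215], TCP at [0.188, 0.596, 0.258] pointing down, gripper open.
Joint ranges: [-3.01, 3.01], [-0.46, 2.08], [-1.47, 1.51], [0.13, 2.56], [-1, 4.14], [0.04, 2.09], [-2.66, 2.66]. Speed limits (rad/s): [2.57, 2.57, 3.14, 3.14, 3.14, 3.14, 3.14].

INTERFACE

Orientations are given as a unit quaternion [x, y, z, w].
In Python, from plant import sensors, vision, finish_job, r gives the robot as it stands. The module is installed in compiled form; this text tells all that it offers.
- The arm moves only by the tool step_arm, never from a script. Its argument "steps" is a list of rows, each a list of 2 entries, a list of its own where there are three numbers: the shift along the tool's x, y, z in cm, then the turn, a rotation vector about the tool's x, y, z in degrees. A call has 1 to 12 rows; each row shifts and turns the commanded pose from where the row before left it, along the tool's axes as they then stand; what a row does not reach is not made up. A row lasts 1/8 s, in which the tool goes at most 62.5 mm and 10.7 degrees, less where a joint would pass 70% of its speed; a pose out of reach is approached as far as the arm can. A call with a gripper value outside its range is refused whole. "claw" is the opening, from -1 (shut) to 1 (fully open), set as the call begins (left out, the last holds). The fingers move at their own pace and stop on an object; "grip_force" is the grip in N (left out, the last holds). Time passes only in rows, so rows that do not move let the fingers close. It gives the time, the measured TCP pose, the force, the opening and the grip force at its end, in the units of the state.
- sensors.get_state(): the state, without advancing time (a new reading comes with each control period).
- vision.snapshot(name): name is "side" or "top"; returns a dict with "img" (480x640x3 uint8, red, green, blue), "fx", "fy", "cx", "cy" (pixels), "position" and "rotation" of the camera in the world. Camera axes: x right, y down, z forward; pixel columns grow to the right and rows downward; lengths in m; the calibration is good to about 2 mm. A picture is of the moment at which its call begins. There is no depth.
- finish_job(): hands the job in; it is judged then, once.
The state is a dict: "clock": time; "q": joint angles; "qd": joint speeds; "joint_torque": joint torques, N m; "tool_pos": TCP position; "eef_rot": TCP orientation; "contact_force": force on the tool from outside, world axes, zero at the start; "moment": the same for the moment, N m; "opening": opening from 0.0 (shut) to 1.0 (fully open); "finger_force": force on a finger pad.
Only numpy, scipy, OpenCV 4.12 (cv2) and the standard library are available. Lean on these libraries where they do the work, as an engineer would, in place of code of your own. Each camera call takes 0.05 s, during which the arm holds its last target. There are 200 camera calls.

TASK

Open the carrier-gas valve on the sloping console: turn its blue ball knob anticlockwise until the white pointer lines up with the red set-point marker, without running clearly past it (more than about 15 degrees). With the pointer there, press the green button fully in and let it spring out, leaving the pointer on the marker. Leave the marker, beaker, jar and wrench where they are.

Things in the scene. Friction and masses are not known exactly. Their poses are not given: they have to be found in the camera images.
- console: White gas-flow console, 300 deep (x) x 360 wide (y) mm, fixed to the bench. Origin: centre of its underside; x axis from its front to its back, z up; its front looks to the robot's right and partly away from it. The front panel is flat and slopes up from front to back at 35 degrees: lower edge 150 mm in front of the origin and 60 mm high, upper edge 14 mm behind the origin and 175 mm high.
- lamp_bar (a point): Middle of a level aluminium bar, 18 mm thick, above the panel over its full width (along the console's y), 316 mm above the bench, on arms at both ends that run level 95 mm back to posts behind the panel. It overhangs the knob: a tool coming straight down meets it; one in line with the knob's axis (35 degrees from vertical, leaning to the console's front) passes in front of it.
- gauge (a point): Centre of the face of a round gauge on the panel, 60 mm wide, standing 14 mm off the panel. Not to be operated.
- ball (a point): Centre of the valve's smooth, slippery blue ball knob, 56 mm wide, 47 mm off the panel on a 20 mm neck; below it a black disc, 124 mm wide (top 7 mm off the panel), turns with it. z axis: the turning axis, square to the panel and out of it. x axis: along the white pointer. It needs 0.35 N m and stays where left; fingers slip unless they squeeze it firmly (25 N or more) across its widest part.
- valve (a joint): Angle of the ball knob and its white pointer (rad), 0 = pointer level, towards the console's +y side (the button), growing anticlockwise as seen looking at the panel; 0 is shut, stop at 3.6. It starts between 0 and 0.5. Compare with marker directly.
- pointer (a point): Outer end of the white pointer line on the black disc, 62 mm from the knob's axis, 8 mm off the panel; its x axis points outwards along the pointer.
- setpoint (a point): Inner end of the red set-point marker, a 20 x 12 x 9 mm block that stands on the panel just outside the black disc, this point 68 mm from the knob's axis and 8 mm off the panel; its x axis points outwards from the knob's axis. It can be pushed round by accident: leave it.
- marker (a joint): Angle of the red marker about the knob's axis (rad), same zero and direction as valve; starts between 1.8 and 2.7. The knob is set when valve equals marker.
- start_top (a point): Centre of the top face of the green spring push button, 36 mm in diameter, on the panel 125 mm to the console's +y side of the knob, top face 22 mm off the panel. It moves 6 mm square into the panel (along -z of this point; 5 N when fully down) and springs back.
- start (a joint): Travel of the green button (m): 0 out, 0.006 fully in.
- beaker_mid (a point): Bystander: glass beaker, 70 mm wide, 95 mm high, standing on the bench; point on its axis 50 mm up.
- jar_mid (a point): Bystander: amber glass jar, 64 mm wide, 110 mm high, standing on the bench; point on its axis 50 mm up.
- wrench_grip (a point): Bystander: flat steel wrench 150 mm long, 8 mm thick, lying on the bench; point on its handle.

How it is judged:
By the outcome, as a careful person would: the job done as asked, in the order asked, and still so for the second after the job is handed in, with the robot touching nothing.
It also fails if it takes over 61 s, if anything falls off the work surface, if the arm or the gripper's body presses on something with over 40 N, if the wrist force passes 120 N, or if a joint passes its speed limit or range.

## Working session

There is one attempt and no reset: what is moved stays moved. The work goes in short steps, Python scripts to look and compute and a tool call to move; the robot and the scene stay as the last step left them, time stands still between calls to the robot, and variables do not carry over. Pictures are saved under pics/ and viewed, at most 13 in all, crops included, and the job is handed in when it is done.

Besides the shell and the picture viewer there is one more tool, called after "Emit:" in YAML: its name, and indented under it one key for each argument. step_arm: Moves the arm, as the interface text tells. Its arguments: {"type":"object","properties":{"steps":{"type":"array"},"claw":{"type":"number"},"grip_force":{"type":"number"}},"required":["steps"]}

```bash
mkdir -p pics; python3 - <<'E'
from plant import sensors, vision, r
import cv2,pickle
for n in("side","top"):
    s=vision.snapshot(n); pickle.dump(s,open(n+".pkl","wb")); cv2.imwrite(f"pics/{n}0.png",s["img"][:,:,::-1])
    print(n,{k:v for k,v in s.items() if k!="img"})
print(r.tip_extent); print(sensors.get_state())
E
```

```text
side {'fx': 618.1156684384316, 'fy': 618.1156684384316, 'cx': 321.3423588039032, 'cy': 238.53722113452088, 'position': array([-0.20688182, -1.10533975,  1.32436427]), 'rotation': array([ 0.86000675, -0.27022582,  0.13031584, -0.41277617])}
top {'fx': 496.0743888017424, 'fy': 496.0743888017424, 'cx': 313.1862640536833, 'cy': 236.45387968097228, 'position': array([0.45647197, 0.05058933, 1.64919901]), 'rotation': array([-0.69702455,  0.71572179, -0.02609533,  0.03490184])}
0.019
{'clock': 0.1, 'q': array([-1.231218  ,  0.68988857, -0.19450212,  1.56623852,  0.15733054,
        0.90252788, -0.21507498]), 'qd': array([ 1.78451701e-03, -2.03142888e-03,  9.86930127e-05, -2.13811212e-03,
       -6.48194422e-04,  1.38558551e-03, -2.36999429e-04]), 'joint_torque': array([-3.95140945e-03, -5.28492951e+01, -1.27162546e+00, -1.53835326e+01,
       -5.25692815e-02,  2.02547009e-03,  6.03157400e-05]), 'tool_pos': array([0.18804115, 0.59547187, 0.25699738]), 'eef_rot': array([ 1.52241682e-01,  9.88342943e-01, -8.33516444e-04, -4.64346933e-05]), 'contact_force': array([0.05735221, 0.40130798, 0.16239361]), 'moment': array([ 0.00790223, -0.01144649,  0.04533002]), 'finger_force': 0.0, 'opening': 0.9992981660469797}
```

View pics/side0.png

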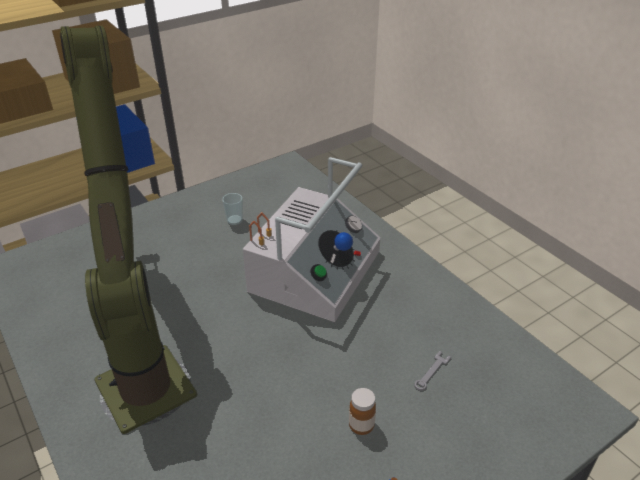

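View pics/top0.png

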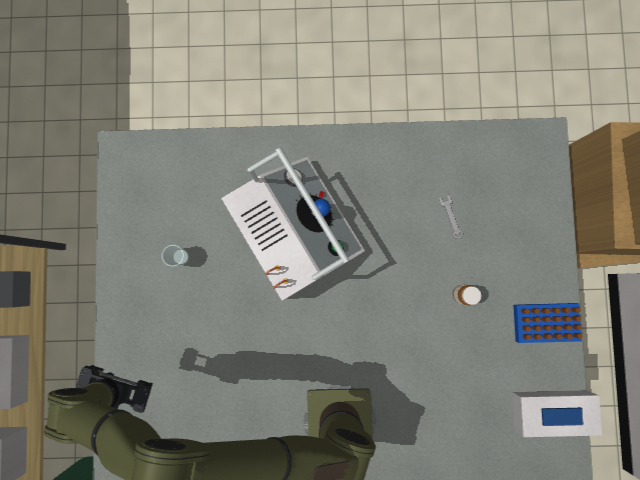

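The side view shows the ball at (343,241), button (319,271) and marker (357,253). In the top view the ball is at (321,207) and the button at (338,247), partly behind the bar. Next I triangulate these.

```bash
cat > h.py <<'E'
import numpy as np,cv2
from scipy.spatial.transform import Rotation as R
def ray(s,u,v):
    d=R.from_quat(s["rotation"]).as_matrix()@np.array([(u-s["cx"])/s["fx"],(v-s["cy"])/s["fy"],1]); return s["position"],d/np.linalg.norm(d)
def tri(a,b):
    A=np.zeros((3,3));y=np.zeros(3)
    for p,d in(a,b):
        M=np.eye(3)-np.outer(d,d);A+=M;y+=M@p
    x=np.linalg.solve(A,y); return x,[np.linalg.norm(np.cross(x-p,d)) for p,d in(a,b)]
def onplane(s,u,v,p0,n):
    p,d=ray(s,u,v); return p+d*(((p0-p)@n)/(d@n))
def proj(s,P):
    c=R.from_quat(s["rotation"]).inv().apply(np.asarray(P)-s["position"]); return np.array([s["fx"]*c[0]/c[2]+s["cx"],s["fy"]*c[1]/c[2]+s["cy"]])
def blobs(s,col,box):
    im=s["img"].astype(int);r,g,b=im[...,0],im[...,1],im[...,2]
    m={"blue":(b>r+50)&(b>g+30),"green":(g>r+30)&(g>b+25),"red":(r>g+60)&(r>b+60),"white":(im.min(2)>120)}[col].astype(np.uint8)
    k=np.zeros_like(m);x0,y0,x1,y1=box;k[y0:y1,x0:x1]=1
    n,l,st,c=cv2.connectedComponentsWithStats(m*k)
    return [(st[i].tolist(),c[i].round(1).tolist()) for i in range(1,n) if st[i][4]>4]
E
python3 - <<'E'
import pickle;from h import *
S=pickle.load(open("side.pkl","rb"));T=pickle.load(open("top.pkl","rb"))
for c in("blue","green","red"):
    print(c,blobs(S,c,(290,200,390,300)),blobs(T,c,(270,150,370,270)))
for n,s,(x0,y0,x1,y1) in(("a",S,(290,200,390,290)),("b",T,(270,150,370,260))):
    cv2.imwrite(f"pics/c{n}.png",cv2.resize(s["img"][y0:y1,x0:x1,::-1],None,fx=5,fy=5,interpolation=cv2.INTER_CUBIC))
a=cv2.imread("pics/ca.png");b=cv2.imread("pics/cb.png");a=cv2.copyMakeBorder(a,0,b.shape[0]-a.shape[0],0,0,cv2.BORDER_CONSTANT)
cv2.imwrite("pics/c1.png",cv2.resize(np.hstack([a,b]),None,fx=.8,fy=.8))
E
```

```text
blue [([335, 232, 17, 18, 240], [342.9, 240.6])] [([314, 199, 16, 17, 180], [322.5, 206.2])]
green [([315, 265, 11, 12, 102], [320.0, 270.5])] [([338, 241, 5, 7, 14], [340.4, 243.7]), ([332, 246, 4, 6, 11], [333.4, 248.5])]
red [([354, 251, 7, 4, 19], [356.8, 252.5])] [([319, 191, 5, 7, 26], [321.0, 193.9])]
```

View pics/c1.png

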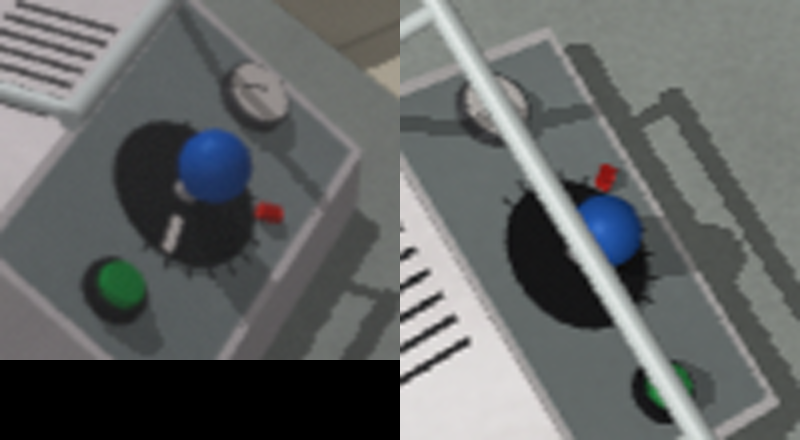

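The crops show pointer in the side view around (333,258), the red marker lower right of the knob, and the bar covering part of the ball from the top.

```bash
cat > geo.py <<'E'
import pickle;from h import *
S=pickle.load(open("side.pkl","rb"));T=pickle.load(open("top.pkl","rb"))
ball,e1=tri(ray(S,343.2,240.9),ray(T,320.8,208)); 
btn,e2=tri(ray(S,320.2,270.6),ray(T,336.8,245.5))
d=(btn-ball)[:2]
def frame(yaw): # yaw of console y axis
    yc=np.array([np.cos(yaw),np.sin(yaw),0]);xc=np.array([yc[1],-yc[0],0])
    n=-np.sin(np.radians(35))*xc+np.cos(np.radians(35))*np.array([0,0,1]);return xc,yc,n
# yaw: button minus ball = 0.125*yc - 0.025*n
from scipy.optimize import least_squares
f=lambda p:np.hstack([proj(S,p[:3])-[343.2,240.9],proj(T,p[:3])-[320.8,208],proj(S,p[:3]+.125*frame(p[3])[1]-.025*frame(p[3])[2])-[320.2,270.6],proj(T,p[:3]+.125*frame(p[3])[1]-.025*frame(p[3])[2])-[336.8,245.5]])
s=least_squares(f,[*ball,np.arctan2(d[1],d[0])]);B=s.x[:3];yaw=s.x[3];xc,yc,n=frame(yaw);w=np.cross(n,yc)
btnp=B+.125*yc-.025*n
def ang(s,u,v,h):
    p=onplane(s,u,v,B-n*(.047-h),n)-B; return np.degrees(np.arctan2(p@w,p@yc)),np.hypot(p@w,p@yc)
E
python3 - <<'E'
from geo import *
from plant import sensors
print(ball,e1,btn,e2,np.degrees(yaw),s.fun.round(1)); print("B",B,"btn",btnp,"n",n,"yc",yc)
print("pointer",ang(S,333,258.3,.008),"mark",ang(S,356.8,252.5,.005),ang(T,321,193.9,.007))
st=sensors.get_state();Rt=R.from_quat(st["eef_rot"]).as_matrix();print(Rt.round(3))
E
```

```text
[0.67304929 0.04131865 0.1582044 ] [np.float64(0.001663594933208938), np.float64(0.0016635949332090211)] [ 0.55872085 -0.00409949  0.1305198 ] [np.float64(0.0004875322247851287), np.float64(0.00048753222478507043)] -151.21493832760194 [-0.5  0.7 -0.1 -0.7 -0.2 -0.6  0.5  0.1]
B [0.67426642 0.04245257 0.15449591] btn [ 0.5578076  -0.00517056  0.13401711] n [ 0.2761915  -0.50270089  0.81915204] yc [-0.87643225 -0.48152518  0.        ]
pointer (np.float64(16.76264100702307), np.float64(0.0431415170614706)) mark (np.float64(128.6161283308708), np.float64(0.07997944791716478)) (np.float64(126.16546023931755), np.float64(0.07665464549331402))
[[-0.954  0.301 -0.   ]
 [ 0.301  0.954 -0.002]
 [-0.    -0.002 -1.   ]]
```

```bash
cat > plan.py <<'E'
from geo import *
from plant import sensors
def tool(phi,tilt=0): # z=-n, y = -yc turned by phi deg about n
    y=R.from_rotvec(np.radians(phi)*n).apply(-yc);z=-n
    return R.from_matrix(np.c_[np.cross(y,z),y,z])
def rows(P,Rg,N=None,vmax=5.5,wmax=9.):
    st=sensors.get_state();p=st["tool_pos"];q=R.from_quat(st["eef_rot"]);dv=(q.inv()*Rg).as_rotvec(degrees=True)
    N=N or int(np.ceil(max(np.linalg.norm(P-p)*100/vmax,np.linalg.norm(dv)/wmax,1)))
    out=[]
    for i in range(N):
        a=np.array((P-p)*100/N); Ri=q*R.from_rotvec(dv*i/N,degrees=True)
        out.append([Ri.inv().apply(a).round(2).tolist(),(dv/N).round(2).tolist()])
    print(N,"rows",str(out).replace(" ",""))
    print("t",st["clock"],"p",p.round(4),"q",st["q"].round(2),"F",st["contact_force"].round(1))
E
python3 - <<'E'
from plan import *
st=sensors.get_state();rows(np.array([.36,.40,.52]),R.from_quat(st["eef_rot"]))
E
```

```text
7 rows [[[-3.18,-1.93,-3.75],[0.0,0.0,0.0]],[[-3.18,-1.93,-3.75],[0.0,0.0,0.0]],[[-3.18,-1.93,-3.75],[0.0,0.0,0.0]],[[-3.18,-1.93,-3.75],[0.0,0.0,0.0]],[[-3.18,-1.93,-3.75],[0.0,0.0,0.0]],[[-3.18,-1.93,-3.75],[0.0,0.0,0.0]],[[-3.18,-1.93,-3.75],[0.0,0.0,0.0]]]
t 0.1 p [0.188  0.5955 0.257 ] q [-1.23  0.69 -0.19  1.57  0.16  0.9  -0.22] F [0.1 0.4 0.2]
```

Emit:
step_arm:
  steps:
    - [[-3.2,-1.9,-3.8],[0,0,0]]
    - [[-3.2,-1.9,-3.8],[0,0,0]]
    - [[-3.2,-1.9,-3.8],[0,0,0]]
    - [[-3.2,-1.9,-3.8],[0,0,0]]
    - [[-3.2,-1.9,-3.8],[0,0,0]]
    - [[-3.2,-1.9,-3.8],[0,0,0]]
    - [[-3.2,-1.9,-3.8],[0,0,0]]
  claw: 1
  grip_force: 45

```text
clock: 0.98
tool_pos: [0.3622, 0.4004, 0.5246]
eef_rot: [0.152, 0.988, -0.0, -0.0]
contact_force: [2.4, 1.6, 0.6]
opening: 1.0
finger_force: 0.0
```

```bash
python3 - <<'E'
from plan import *
rows(B+.3*n+[0,0,.1],tool(-28))
E
```

```text
12 rows [[[-4.41,-3.05,0.2],[-0.43,3.08,5.78]],[[-4.7,-2.59,-0.06],[-0.43,3.08,5.78]],[[-4.93,-2.11,-0.34],[-0.43,3.08,5.78]],[[-5.09,-1.6,-0.62],[-0.43,3.08,5.78]],[[-5.18,-1.07,-0.91],[-0.43,3.08,5.78]],[[-5.21,-0.54,-1.2],[-0.43,3.08,5.78]],[[-5.16,-0.01,-1.48],[-0.43,3.08,5.78]],[[-5.05,0.52,-1.75],[-0.43,3.08,5.78]],[[-4.87,1.04,-2.01],[-0.43,3.08,5.78]],[[-4.63,1.53,-2.26],[-0.43,3.08,5.78]],[[-4.32,2.0,-2.49],[-0.43,3.08,5.78]],[[-3.96,2.44,-2.69],[-0.43,3.08,5.78]]]
t 0.975 p [0.3622 0.4004 0.5246] q [-0.8   0.36 -0.2   1.33  0.07  1.45  0.27] F [2.4 1.6 0.6]
```

Emit:
step_arm:
  steps:
    - [[-4.4,-3.05,0.2],[-0.4,3.1,5.8]]
    - [[-4.7,-2.6,-0.05],[-0.4,3.1,5.8]]
    - [[-4.9,-2.1,-0.35],[-0.4,3.1,5.8]]
    - [[-5.1,-1.6,-0.6],[-0.4,3.1,5.8]]
    - [[-5.2,-1.05,-0.9],[-0.4,3.1,5.8]]
    - [[-5.2,-0.55,-1.2],[-0.4,3.1,5.8]]
    - [[-5.15,0,-1.5],[-0.4,3.1,5.8]]
    - [[-5.05,0.5,-1.75],[-0.4,3.1,5.8]]
    - [[-4.85,1.05,-2.0],[-0.4,3.1,5.8]]
    - [[-4.6,1.5,-2.25],[-0.4,3.1,5.8]]
    - [[-4.3,2.0,-2.5],[-0.4,3.1,5.8]]
    - [[-3.95,2.45,-2.7],[-0.4,3.1,5.8]]

```text
clock: 2.48
tool_pos: [0.7044, -0.0738, 0.4675]
eef_rot: [0.666, 0.689, 0.097, -0.269]
contact_force: [-0.3, -0.6, 0.4]
opening: 1.0
finger_force: 0.0
```

```bash
python3 - <<'E'
from plan import *
from plant import vision
rows(B+.2*n,tool(-28))
a=[vision.snapshot(k)["img"][:,:,::-1] for k in("side","top")]
cv2.imwrite("pics/m1.png",np.hstack([a[0][60:440,:400],a[1][:380,120:520]]))
E
```

```text
3 rows [[[-2.01,1.98,4.21],[0.69,0.32,0.55]],[[-2.01,2.05,4.18],[0.69,0.32,0.55]],[[-2.01,2.12,4.14],[0.69,0.32,0.55]]]
t 2.475 p [ 0.7044 -0.0738  0.4675] q [ 0.28  1.   -0.38  0.37 -0.22  2.09 -0.03] F [-0.3 -0.6  0.4]
```

View pics/m1.png

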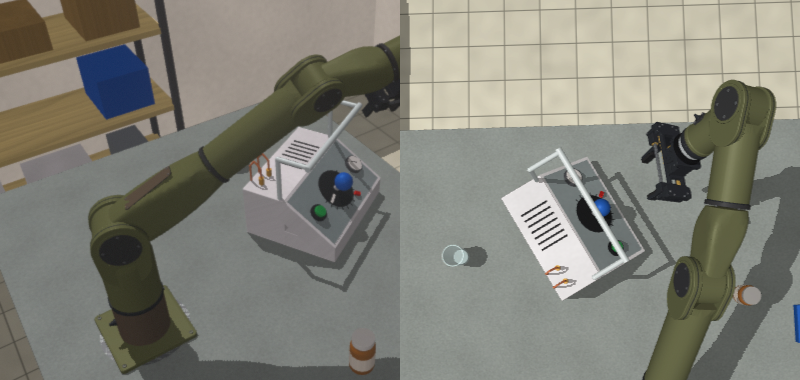

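The arm passes to the right of the console, clear of the bar and the jar, with the gripper over the panel's front. Joint 6 is at its limit, so I go on carefully.

Emit:
step_arm:
  steps:
    - [[-2,2,4.2],[0.7,0.3,0.55]]
    - [[-2,2.05,4.2],[0.7,0.3,0.55]]
    - [[-2,2.1,4.15],[0.7,0.3,0.55]]
    - [[0,0,0],[0,0,0]]

```text
clock: 3.08
tool_pos: [0.7271, -0.0554, 0.3152]
eef_rot: [0.668, 0.68, 0.081, -0.291]
contact_force: [-0.9, -0.2, -0.3]
opening: 0.997
finger_force: 0.0
```

```bash
python3 - <<'E'
from plan import *
rows(B+.2*n,tool(-28))
rows(B+.12*n,tool(-28))
rows(B+.12*n,tool(28))
rows(B+.12*n,tool(0))
E
```

```text
1 rows [[[-0.05,0.12,-0.46],[-0.65,0.21,0.07]]]
t 3.075 p [ 0.7271 -0.0554  0.3152] q [ 0.28  1.09 -0.37  0.6  -0.18  1.82  0.05] F [-0.9 -0.2 -0.3]
2 rows [[[-0.01,0.11,3.77],[-0.32,0.11,0.03]],[[-0.02,0.08,3.77],[-0.32,0.11,0.03]]]
t 3.075 p [ 0.7271 -0.0554  0.3152] q [ 0.28  1.09 -0.37  0.6  -0.18  1.82  0.05] F [-0.9 -0.2 -0.3]
7 rows [[[-0.0,0.03,1.08],[-0.1,-0.02,-7.99]],[[-0.01,0.03,1.08],[-0.1,-0.02,-7.99]],[[-0.01,0.02,1.08],[-0.1,-0.02,-7.99]],[[-0.01,0.02,1.08],[-0.1,-0.02,-7.99]],[[-0.02,0.02,1.08],[-0.1,-0.02,-7.99]],[[-0.02,0.01,1.08],[-0.1,-0.02,-7.99]],[[-0.02,0.01,1.08],[-0.1,-0.02,-7.99]]]
t 3.075 p [ 0.7271 -0.0554  0.3152] q [ 0.28  1.09 -0.37  0.6  -0.18  1.82  0.05] F [-0.9 -0.2 -0.3]
4 rows [[[-0.01,0.05,1.89],[-0.17,0.01,-6.98]],[[-0.01,0.05,1.89],[-0.17,0.01,-6.98]],[[-0.02,0.04,1.89],[-0.17,0.01,-6.98]],[[-0.02,0.03,1.89],[-0.17,0.01,-6.98]]]
t 3.075 p [ 0.7271 -0.0554  0.3152] q [ 0.28  1.09 -0.37  0.6  -0.18  1.82  0.05] F [-0.9 -0.2 -0.3]
```

Emit:
step_arm:
  steps:
    - [[0,0.1,3.75],[-0.3,0.1,0]]
    - [[0,0.1,3.75],[-0.3,0.1,0]]
    - [[0,0,2.5],[0,0,0]]
    - [[0,0,2.5],[0,0,0]]
    - [[0,0,0],[0,0,0]]

```text
clock: 3.7
tool_pos: [0.6966, 0.007, 0.2184]
eef_rot: [0.669, 0.681, 0.089, -0.285]
contact_force: [0.2, 0.1, 0.3]
opening: 1.004
finger_force: 0.0
```

```bash
python3 - <<'E'
from plan import *
from plant import vision
rows(B,tool(-28),N=4)
s=vision.snapshot("side");t=vision.snapshot("top")
for c in("blue","green","red"): print(c,blobs(s,c,(290,200,390,300)),blobs(t,c,(270,150,370,270)))
f=lambda s,x,y:cv2.resize(s["img"][y:y+120,x:x+120,::-1],(400,400),interpolation=cv2.INTER_CUBIC)
cv2.imwrite("pics/m2.png",np.hstack([f(s,290,180),f(t,260,150)]))
E
```

```text
4 rows [[[-0.08,-0.04,1.91],[0.13,0.02,0.07]],[[-0.08,-0.04,1.91],[0.13,0.02,0.07]],[[-0.08,-0.04,1.91],[0.13,0.02,0.07]],[[-0.08,-0.03,1.91],[0.13,0.02,0.07]]]
t 3.7 p [0.6966 0.007  0.2184] q [ 0.27  1.06 -0.39  1.   -0.18  1.43  0.09] F [0.2 0.1 0.3]
blue [([335, 234, 17, 16, 223], [343.0, 241.5])] [([314, 199, 16, 17, 181], [322.6, 206.1])]
green [([315, 265, 11, 12, 103], [320.0, 270.4])] [([338, 241, 5, 7, 14], [340.4, 243.7]), ([332, 246, 4, 6, 11], [333.4, 248.5])]
red [([354, 251, 7, 4, 24], [356.8, 252.5])] [([319, 191, 5, 7, 26], [321.0, 193.9])]
```

View pics/m2.png

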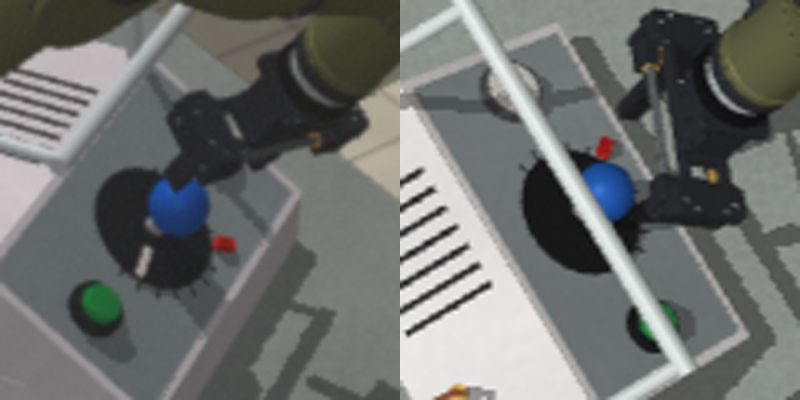

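The open jaws straddle the ball's axis in front of the bar; nothing has moved, and the pointer is still visible. Descend and grip.

Emit:
step_arm:
  steps:
    - [[-0.1,-0.05,1.9],[0.1,0,0.1]]
    - [[-0.1,0,1.9],[0.1,0,0.1]]
    - [[-0.1,-0.05,1.9],[0.1,0,0]]
    - [[0,0,1.9],[0.1,0,0]]
    - [[0,0,0],[0,0,0]]

```text
clock: 4.42
tool_pos: [0.6756, 0.0415, 0.1538]
eef_rot: [0.67, 0.679, 0.087, -0.287]
contact_force: [0.0, -1.2, -0.2]
opening: 1.006
finger_force: 0.0
```

Emit:
step_arm:
  steps:
    - [[0,0,0],[0,0,0]]
    - [[0,0,0],[0,0,0]]
    - [[0,0,0],[0,0,0]]
    - [[0,0,0],[0,0,0]]
    - [[0,0,0],[0,0,0]]
    - [[0,0,0],[0,0,0]]
    - [[0,0,0],[0,0,0]]
    - [[0,0,0],[0,0,0]]
  claw: -1
  grip_force: 50

```text
clock: 5.42
tool_pos: [0.6748, 0.041, 0.1537]
eef_rot: [0.67, 0.679, 0.086, -0.287]
contact_force: [-2.4, -3.6, 4.4]
opening: 0.61
finger_force: 49.3
```

Emit:
step_arm:
  steps:
    - [[0,0,0],[0,0,-5]]
    - [[0,0,0],[0,0,-5]]
    - [[0,0,0],[0,0,-5]]
    - [[0,0,0],[0,0,-5]]
    - [[0,0,0],[0,0,0]]

```text
clock: 6.05
tool_pos: [0.6753, 0.0412, 0.1536]
eef_rot: [0.542, 0.785, 0.135, -0.267]
contact_force: [-0.8, -2.0, 5.1]
opening: 0.608
finger_force: 49.3
```

```bash
cat > look.py <<'E'
from plan import *
from plant import vision
def look(name=None):
    s=vision.snapshot("side");t=vision.snapshot("top")
    for c in("blue","green","red"): print(c,blobs(s,c,(290,200,390,300)),blobs(t,c,(270,150,370,270)))
    for st,c in blobs(s,"white",(310,225,375,285)): print("white",st,c,np.round(ang(s,*c,.008),3))
    if name:
        f=lambda s,x,y:cv2.resize(s["img"][y:y+120,x:x+120,::-1],(400,400),interpolation=cv2.INTER_CUBIC)
        cv2.imwrite(name,np.hstack([f(s,290,180),f(t,260,150)]))
    return s,t
E
python3 - <<'E'
from look import *
look()
for st,c in blobs(S,"white",(310,225,375,285)): print("orig",st,c,ang(S,*c,.008))
st=sensors.get_state();print(st["contact_force"],st["moment"],st["q"].round(2),st["finger_force"])
E
```

```text
blue [] [([314, 199, 15, 17, 136], [321.2, 206.3])]
green [([314, 265, 12, 12, 104], [320.0, 270.4])] [([338, 241, 5, 7, 14], [340.4, 243.7]), ([332, 246, 4, 6, 11], [333.4, 248.5])]
red [([354, 251, 7, 4, 23], [356.9, 252.4])] []
white [310, 225, 3, 3, 6] [310.7, 225.7] [-87.941   0.102]
white [371, 242, 4, 8, 16] [373.0, 245.9] [142.193   0.151]
white [360, 252, 11, 15, 49] [364.6, 259.1] [1.17391e+02 1.06000e-01]
white [337, 256, 2, 4, 6] [337.3, 257.8] [3.8775e+01 3.5000e-02]
orig [310, 225, 2, 3, 5] [310.4, 225.8] (np.float64(-87.29160853362168), np.float64(0.10273934254435768))
orig [350, 225, 5, 4, 7] [351.9, 226.3] (np.float64(179.89784267897033), np.float64(0.11973963132536412))
orig [356, 225, 6, 4, 15] [358.7, 226.1] (np.float64(172.98267329203733), np.float64(0.14343017486535012))
orig [365, 225, 10, 10, 28] [370.1, 229.1] (np.float64(162.42174818063046), np.float64(0.17748963193174147))
orig [372, 243, 3, 7, 13] [373.0, 246.0] (np.float64(142.05752160113258), np.float64(0.15121034441364795))
orig [358, 252, 12, 18, 48] [363.5, 261.0] (np.float64(112.51057282648848), np.float64(0.10247535643801033))
orig [331, 255, 4, 7, 14] [332.8, 258.0] (np.float64(15.570278937053148), np.float64(0.042510516024169054))
orig [348, 281, 4, 4, 10] [349.5, 282.8] (np.float64(54.09456068509123), np.float64(0.11910762477253795))
[-2.29424365 -3.29430361  6.16949096] [-0.39150205  0.29385209  0.71528205] [ 0.29  1.1  -0.49  1.15 -0.1   1.25  0.39] 49.30771619081497
```

Emit:
step_arm:
  steps:
    - [[0,0,0],[0,0,-6]]
    - [[0,0,0],[0,0,-6]]
    - [[0,0,0],[0,0,-6]]
    - [[0,0,0],[0,0,-6]]
    - [[0,0,0],[0,0,-6]]
    - [[0,0,0],[0,0,-6]]
    - [[0,0,0],[0,0,0]]

```text
clock: 7.02
tool_pos: [0.6761, 0.0418, 0.1537]
eef_rot: [0.274, 0.914, 0.212, -0.212]
contact_force: [0.1, -0.4, 4.5]
opening: 0.606
finger_force: 49.3
```

Emit:
step_arm:
  steps:
    - [[0,0,0],[0,0,0]]
    - [[0,0,0],[0,0,0]]
    - [[0,0,0],[0,0,0]]
  claw: 1

```text
clock: 7.4
tool_pos: [0.675, 0.0414, 0.1525]
eef_rot: [0.273, 0.914, 0.21, -0.213]
contact_force: [0.4, 0.7, -0.5]
opening: 0.925
finger_force: 0.0
```

Emit:
step_arm:
  steps:
    - [[0,0,-4],[0,0,0]]
    - [[0,0,-4],[0,0,0]]
    - [[0,0,0],[0,0,7]]
    - [[0,0,0],[0,0,7]]
    - [[0,0,0],[0,0,7]]
    - [[0,0,0],[0,0,7]]
    - [[0,0,0],[0,0,7]]
    - [[0,0,0],[0,0,7]]
    - [[0,0,0],[0,0,7]]
    - [[0,0,0],[0,0,7]]
    - [[0,0,0],[0,0,0]]

```text
clock: 8.78
tool_pos: [0.697, 0.0015, 0.2184]
eef_rot: [0.67, 0.679, 0.086, -0.287]
contact_force: [-0.6, 0.7, -0.1]
opening: 1.0
finger_force: 0.0
```

```bash
python3 - <<'E'
from look import *
look("pics/m3.png")
rows(B+.0*n,tool(-28),N=4)
E
```

```text
blue [([335, 233, 17, 17, 218], [342.8, 241.5])] [([314, 199, 16, 17, 181], [322.5, 206.1])]
green [([314, 265, 12, 12, 104], [320.0, 270.4])] [([338, 241, 5, 7, 14], [340.4, 243.7]), ([332, 246, 4, 6, 11], [333.4, 248.5])]
red [([354, 251, 7, 4, 24], [356.8, 252.5])] [([319, 191, 5, 7, 26], [321.0, 193.9])]
white [310, 225, 3, 3, 6] [310.7, 225.7] [-87.941   0.102]
white [371, 230, 4, 5, 11] [373.1, 231.8] [158.479   0.182]
white [371, 242, 4, 8, 16] [373.0, 245.9] [142.193   0.151]
white [358, 252, 13, 18, 59] [363.7, 260.6] [1.13533e+02 1.03000e-01]
white [370, 277, 5, 8, 16] [372.6, 281.6] [89.924  0.154]
white [347, 280, 5, 5, 15] [349.3, 282.4] [54.014  0.118]
4 rows [[[0.04,-0.03,1.98],[0.03,0.02,0.03]],[[0.04,-0.03,1.98],[0.03,0.02,0.03]],[[0.04,-0.03,1.98],[0.03,0.02,0.03]],[[0.04,-0.02,1.98],[0.03,0.02,0.03]]]
t 8.875 p [0.697  0.0014 0.2185] q [ 0.28  1.07 -0.41  0.98 -0.16  1.45  0.08] F [ 0.1 -0.3  0.2]
```

View pics/m3.png

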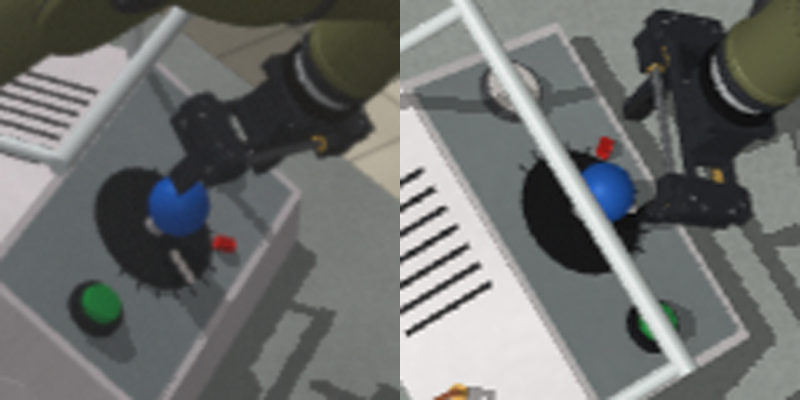

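The pointer has moved to the lower front of the disc, from about (342,255.5) to (349,265.5) in full side-image pixels. The marker is unmoved.

```bash
cat >> h.py <<'E'
def white2(s,B,n,yc,w,h=.008):
    "angle and count of grey-bright pixels on the disc, 30..61 mm from axis"
    im=s["img"].astype(int);o=[]
    for v in range(225,290):
        for u in range(300,385):
            c=im[v,u]
            if c.min()>85 and c.max()-c.min()<45:
                p,d=ray(s,u,v);p0=B-n*(.047-h);q=p+d*(((p0-p)@n)/(d@n))-B;rr=np.hypot(q@w,q@yc)
                if .033<rr<.060:o.append((np.degrees(np.arctan2(q@w,q@yc)),c.min()))
    return np.round(sorted(o),0).tolist()
E
python3 - <<'E'
from look import *
print(ang(S,341.9,255.6,.008),ang(S,348.8,265.5,.008))
print(white2(S,B,n,yc,w)); s=vision.snapshot("side");print(white2(s,B,n,yc,w))
E
```

```text
(np.float64(75.97930725490596), np.float64(0.030489828149357624)) (np.float64(73.99175597788785), np.float64(0.06729206369788444))
[[9.0, 88.0], [10.0, 88.0], [11.0, 115.0], [12.0, 114.0], [12.0, 134.0], [13.0, 131.0], [14.0, 136.0], [14.0, 135.0], [14.0, 90.0], [15.0, 136.0], [15.0, 137.0], [16.0, 133.0], [16.0, 134.0], [17.0, 114.0], [18.0, 128.0], [18.0, 125.0], [19.0, 129.0], [19.0, 103.0], [20.0, 124.0], [21.0, 103.0]]
[[67.0, 86.0], [70.0, 109.0], [70.0, 109.0], [71.0, 109.0], [72.0, 105.0], [72.0, 106.0], [73.0, 109.0], [74.0, 107.0], [74.0, 104.0], [75.0, 104.0], [76.0, 100.0], [76.0, 104.0], [77.0, 97.0], [77.0, 101.0], [78.0, 96.0], [81.0, 98.0]]
```

Emit:
step_arm:
  steps:
    - [[0.05,0,2],[0,0,0]]
    - [[0.05,0,2],[0,0,0]]
    - [[0.05,0,2],[0,0,0]]
    - [[0,0,2],[0,0,0]]
    - [[0,0,0],[0,0,0]]

```text
clock: 9.55
tool_pos: [0.674, 0.0436, 0.1528]
eef_rot: [0.669, 0.679, 0.086, -0.288]
contact_force: [0.3, 0.5, 0.1]
opening: 1.002
finger_force: 0.0
```

Emit:
step_arm:
  steps:
    - [[0,0,0],[0,0,0]]
    - [[0,0,0],[0,0,0]]
    - [[0,0,0],[0,0,0]]
    - [[0,0,0],[0,0,0]]
    - [[0,0,0],[0,0,0]]
    - [[0,0,0],[0,0,0]]
  claw: -1
  grip_force: 50

```text
clock: 10.3
tool_pos: [0.6749, 0.0423, 0.1544]
eef_rot: [0.67, 0.679, 0.086, -0.287]
contact_force: [-2.4, -2.5, 4.7]
opening: 0.613
finger_force: 49.3
```

Emit:
step_arm:
  steps:
    - [[0,0,0],[0,0,-6]]
    - [[0,0,0],[0,0,-6]]
    - [[0,0,0],[0,0,-6]]
    - [[0,0,0],[0,0,-6]]
    - [[0,0,0],[0,0,-6]]
    - [[0,0,0],[0,0,-6]]
    - [[0,0,0],[0,0,-6]]
    - [[0,0,0],[0,0,-6]]
    - [[0,0,0],[0,0,-2]]
    - [[0,0,0],[0,0,0]]
    - [[0,0,0],[0,0,0]]

```text
clock: 11.68
tool_pos: [0.675, 0.0424, 0.1544]
eef_rot: [0.321, 0.899, 0.199, -0.224]
contact_force: [-3.8, -2.0, 5.5]
opening: 0.609
finger_force: 49.3
```

```bash
python3 - <<'E'
from look import *
s,t=look("pics/m4.png")
print(white2(s,B,n,yc,w))
rows(B,tool(22))
E
```

```text
blue [([335, 232, 11, 16, 103], [339.0, 238.8])] [([315, 199, 15, 17, 136], [322.1, 207.5])]
green [([314, 265, 12, 12, 105], [319.9, 270.5])] [([338, 241, 5, 7, 14], [340.4, 243.7]), ([332, 246, 4, 6, 11], [333.4, 248.5])]
red [] [([320, 195, 3, 2, 6], [321.0, 195.5])]
white [310, 225, 3, 3, 6] [310.7, 225.7] [-87.941   0.102]
white [371, 242, 4, 8, 16] [373.0, 245.9] [142.193   0.151]
white [360, 252, 11, 16, 45] [364.4, 259.8] [1.15807e+02 1.05000e-01]
[]
1 rows [[[0.06,-0.05,0.02],[0.02,0.13,-0.03]]]
t 11.775 p [0.675  0.0424 0.1544] q [ 0.34  1.13 -0.66  1.14  0.05  1.26  0.8 ] F [-2.  -2.7  5.4]
```

View pics/m4.png

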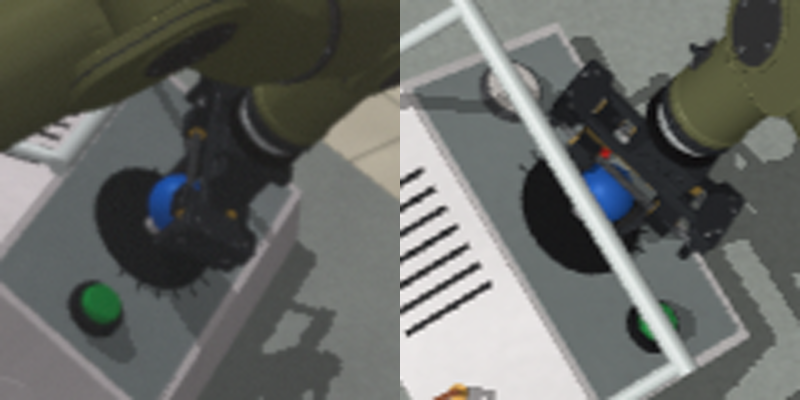

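Grip holds, but the hand hides the pointer; release and back off along the axis to look.

Emit:
step_arm:
  steps:
    - [[0,0,0],[0,0,0]]
    - [[0,0,0],[0,0,0]]
    - [[0,0,0],[0,0,0]]
    - [[0,0,-4],[0,0,0]]
    - [[0,0,-4],[0,0,0]]
    - [[0,0,-4],[0,0,0]]
    - [[0,0,0],[0,0,0]]
  claw: 1

```text
clock: 12.65
tool_pos: [0.7104, -0.0191, 0.2547]
eef_rot: [0.322, 0.899, 0.201, -0.22]
contact_force: [-0.2, -0.5, -0.2]
opening: 0.998
finger_force: 0.0
```

```bash
python3 - <<'E'
from look import *
s,t=look()
print(white2(s,B,n,yc,w))
f=lambda s,x,y:cv2.resize(s["img"][y:y+60,x:x+60,::-1],(400,400),interpolation=cv2.INTER_CUBIC)
cv2.imwrite("pics/m5.png",np.hstack([f(s,320,220),f(t,290,170)]))
E
```

```text
blue [([335, 232, 17, 18, 251], [342.9, 240.6])] [([314, 199, 16, 17, 182], [322.5, 206.1])]
green [([314, 265, 12, 12, 104], [320.0, 270.4])] [([338, 241, 5, 7, 14], [340.4, 243.7]), ([332, 246, 4, 6, 12], [333.2, 248.5])]
red [([354, 251, 7, 4, 24], [356.8, 252.5])] [([319, 191, 5, 7, 26], [321.0, 193.9])]
white [310, 225, 3, 3, 6] [310.7, 225.7] [-87.941   0.102]
white [350, 225, 5, 4, 8] [352.0, 226.5] [1.79589e+02 1.19000e-01]
white [355, 225, 7, 4, 20] [358.4, 226.2] [1.73155e+02 1.42000e-01]
white [371, 242, 4, 8, 17] [372.9, 246.0] [142.064   0.151]
white [345, 251, 9, 3, 13] [349.2, 251.9] [1.22123e+02 4.90000e-02]
white [358, 252, 13, 18, 59] [363.7, 260.6] [1.13533e+02 1.03000e-01]
white [371, 277, 4, 8, 11] [372.5, 281.0] [90.529  0.153]
white [347, 280, 5, 5, 15] [349.3, 282.4] [54.014  0.118]
[[116.0, 88.0], [117.0, 106.0], [118.0, 110.0], [118.0, 115.0], [119.0, 123.0], [119.0, 129.0], [120.0, 138.0], [120.0, 142.0], [121.0, 143.0], [121.0, 145.0], [121.0, 142.0], [123.0, 143.0], [123.0, 143.0], [124.0, 137.0], [125.0, 143.0], [125.0, 117.0], [126.0, 90.0], [126.0, 136.0], [127.0, 112.0], [127.0, 101.0], [128.0, 108.0]]
```

View pics/m5.png

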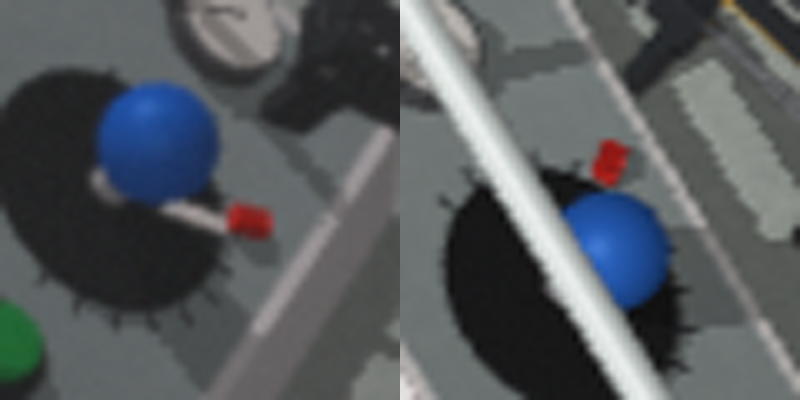

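Pointer and marker are nearly aligned, with the pointer meeting the marker's near corner in the left crop around (228,228). I compute the remaining angle.

```bash
python3 - <<'E'
from look import *
for h in(.003,.005,.007,.009): print(h,ang(S,356.8,252.5,h),ang(T,321,193.9,h))
s=vision.snapshot("side")
print(s["img"][248:258,342:364,0]);print(s["img"][248:258,342:364,1])
c=lambda x,y:(320+x/6.667-.5,220+y/6.667-.5)
print([ang(s,*c(*p),.008) for p in((170,207),(195,215),(225,226))])
rows(B,tool(-14))
E
```

```text
0.003 (np.float64(129.5784796842131), np.float64(0.08157856950615851)) (np.float64(125.18689117365446), np.float64(0.07984320342096847))
0.005 (np.float64(128.6161283308708), np.float64(0.07997944791716478)) (np.float64(125.66620655997016), np.float64(0.07824607249913115))
0.007 (np.float64(127.61480510838136), np.float64(0.07840380611901801)) (np.float64(126.16546023931755), np.float64(0.07665464549331402))
0.009 (np.float64(126.57274396566078), np.float64(0.07685308827310379)) (np.float64(126.68584194044219), np.float64(0.07506928516391609))
[[ 29  30  29  27  30  26  27  28  30  38  63  92  98  99 101  99 101 102
  101 101 101 103]
 [ 30  29  32  40  41  45  36  32  33  35  44  66  91 101 102 102 102 101
  101 100 100 102]
 [ 30  34  57  90 102 110  79  61  51  40  45  75 105 120 114 115 105 104
  103 101 101 100]
 [ 35  49  92 135 145 150 149 143 115  78  61  87 130 153 134 129 123 120
  111 103 100 101]
 [ 31  38  53  74  91 121 144 153 152 144 124 123 141 156 134 131 131 132
  132 105 102 101]
 [ 31  30  33  37  42  59  81 111 131 149 151 153 153 141 122 131 129 135
  142 108 1
[... 1105 characters left out ...]

   66 100 106 106]
 [ 31  31  30  31  31  29  33  31  36  38  42  60  78  79  76  75  76  73
   79  87 103 106]
 [ 33  31  33  31  31  33  30  29  31  35  42  67  85  97  84  81  79  78
   82  87 103 106]]
[(np.float64(122.27897834267002), np.float64(0.033315093380652853)), (np.float64(122.16386854657836), np.float64(0.04708634809122928)), (np.float64(121.38849133196307), np.float64(0.06369126106066021))]
5 rows [[[0.01,-0.01,2.36],[-0.01,0.01,7.2]],[[0.01,-0.01,2.36],[-0.01,0.01,7.2]],[[0.0,-0.01,2.36],[-0.01,0.01,7.2]],[[0.0,-0.01,2.36],[-0.01,0.01,7.2]],[[0.0,-0.01,2.36],[-0.01,0.01,7.2]]]
t 12.8 p [ 0.7073 -0.0166  0.251 ] q [ 0.36  1.1  -0.65  0.88  0.03  1.56  0.82] F [-0.   0.4 -0.7]
```

Emit:
step_arm:
  steps:
    - [[0,0,3],[0,0,0]]
    - [[0,0,3],[0,0,0]]
    - [[0,0,3],[0,0,0]]
    - [[0,0,2.8],[0,0,0]]
    - [[0,0,0],[0,0,0]]
    - [[0,0,0],[0,0,0]]

```text
clock: 13.55
tool_pos: [0.6761, 0.0416, 0.1557]
eef_rot: [0.321, 0.899, 0.2, -0.223]
contact_force: [0.2, 0.1, -0.3]
opening: 1.0
finger_force: 0.0
```

Emit:
step_arm:
  steps:
    - [[0,0,0],[0,0,0]]
    - [[0,0,0],[0,0,0]]
    - [[0,0,0],[0,0,0]]
    - [[0,0,0],[0,0,0]]
    - [[0,0,0],[0,0,0]]
    - [[0,0,0],[0,0,0]]
    - [[0,0,0],[0,0,-2.5]]
    - [[0,0,0],[0,0,-2.5]]
    - [[0,0,0],[0,0,0]]
    - [[0,0,0],[0,0,0]]
  claw: -1
  grip_force: 50

```text
clock: 14.8
tool_pos: [0.6758, 0.0414, 0.1556]
eef_rot: [0.281, 0.912, 0.209, -0.214]
contact_force: [-2.1, -4.9, 4.3]
opening: 0.602
finger_force: 49.7
```

Emit:
step_arm:
  steps:
    - [[0,0,0],[0,0,0]]
    - [[0,0,0],[0,0,0]]
    - [[0,0,0],[0,0,0]]
    - [[0,0,-4],[0,0,0]]
    - [[0,0,-4],[0,0,0]]
    - [[0,0,-4],[0,0,0]]
    - [[0,0,0],[0,0,0]]
  claw: 1

```text
clock: 15.68
tool_pos: [0.7109, -0.0199, 0.2563]
eef_rot: [0.282, 0.912, 0.21, -0.211]
contact_force: [0.1, -0.4, -0.8]
opening: 0.998
finger_force: 0.0
```

```bash
python3 - <<'E'
from look import *
s,t=look()
a=white2(s,B,n,yc,w);print(np.average([x[0] for x in a]),len(a))
f=lambda s,x,y:cv2.resize(s["img"][y:y+60,x:x+60,::-1],(400,400),interpolation=cv2.INTER_CUBIC)
cv2.imwrite("pics/m6.png",f(s,320,220))
rows(B+.12*n+.125*yc-.025*n,tool(0))
E
```

```text
blue [([335, 232, 17, 19, 253], [343.0, 240.7])] [([314, 199, 16, 17, 181], [322.6, 206.1])]
green [([314, 265, 12, 12, 104], [320.0, 270.4])] [([338, 241, 5, 7, 14], [340.4, 243.7]), ([332, 246, 4, 6, 12], [333.2, 248.5])]
red [([354, 251, 7, 4, 23], [356.9, 252.6])] [([319, 191, 5, 7, 26], [321.0, 193.9])]
white [310, 225, 3, 3, 6] [310.7, 225.7] [-87.941   0.102]
white [350, 225, 5, 4, 8] [352.0, 226.5] [1.79589e+02 1.19000e-01]
white [355, 225, 7, 4, 21] [358.5, 226.2] [1.73066e+02 1.42000e-01]
white [364, 225, 3, 2, 5] [365.2, 225.4] [168.643   0.169]
white [371, 242, 4, 8, 16] [373.0, 245.9] [142.193   0.151]
white [347, 250, 7, 3, 12] [349.8, 251.0] [1.26646e+02 5.10000e-02]
white [358, 252, 13, 18, 59] [363.7, 260.6] [1.13533e+02 1.03000e-01]
white [347, 280, 5, 5, 15] [349.3, 282.4] [54.014  0.118]
white [370, 281, 4, 4, 10] [371.6, 282.7] [87.528  0.154]
126.4 15
4 rows [[[1.43,-2.8,0.64],[0.01,0.03,6.75]],[[1.09,-2.95,0.64],[0.01,0.03,6.75]],[[0.74,-3.06,0.64],[0.01,0.03,6.75]],[[0.37,-3.12,0.64],[0.01,0.03,6.75]]]
t 15.775 p [ 0.7084 -0.0178  0.2532] q [ 0.37  1.1  -0.68  0.87  0.05  1.57  0.9 ] F [-1.2  0.7  0. ]
```

View pics/m6.png

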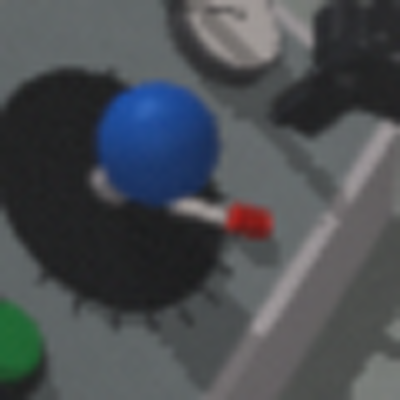

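Pointer measures 126.5° against the marker's 127°, and the crop shows the line running straight into the red block. Now the button, with jaws shut.

Emit:
step_arm:
  steps:
    - [[1.4,-2.8,0.6],[0,0,6.75]]
    - [[1.1,-2.95,0.6],[0,0,6.75]]
    - [[0.75,-3.05,0.6],[0,0,6.75]]
    - [[0.35,-3.1,0.6],[0,0,6.75]]
    - [[0,0,0],[0,0,0]]
    - [[0,0,0],[0,0,0]]
    - [[0,0,0],[0,0,0]]
    - [[0,0,0],[0,0,0]]
  claw: -1
  grip_force: 20

```text
clock: 16.77
tool_pos: [0.5927, -0.066, 0.2339]
eef_rot: [0.485, 0.821, 0.153, -0.257]
contact_force: [0.3, -0.8, 0.0]
opening: 0.116
finger_force: 0.0
```

```bash
python3 - <<'E'
from plan import *
st=sensors.get_state();print(st["opening"],st["contact_force"])
rows(btnp+.027*n,tool(0))
E
```

```text
0.11634799213660842 [ 0.28902357 -0.79084935  0.01763641]
2 rows [[[0.02,-0.07,4.75],[0.05,0.06,0.04]],[[0.01,-0.07,4.75],[0.05,0.06,0.04]]]
t 16.775 p [ 0.5927 -0.066   0.2339] q [ 0.52  0.95 -0.58  1.33 -0.04  1.31  0.58] F [ 0.3 -0.8  0. ]
```

Approach to about 8 mm above the button, check, then press in small steps.

Emit:
step_arm:
  steps:
    - [[0,-0.05,4.75],[0,0,0]]
    - [[0,-0.1,4.75],[0,0,0]]
    - [[0,0,0],[0,0,0]]
    - [[0,0,0],[0,0,0]]

```text
clock: 17.27
tool_pos: [0.5665, -0.0206, 0.1571]
eef_rot: [0.486, 0.821, 0.154, -0.256]
contact_force: [0.4, 0.9, 0.3]
opening: 0.003
finger_force: 0.0
```

```bash
python3 - <<'E'
from look import *
st=sensors.get_state();print(st["opening"],((st["tool_pos"]-btnp)@np.c_[xc,yc,n]).round(4),st["contact_force"]@n)
look("pics/m7.png")
E
```

```text
0.00252840468762939 [-0.0177 -0.0002  0.0291] -0.09953684784164774
blue [([335, 235, 5, 6, 20], [336.6, 237.6])] [([314, 199, 16, 17, 181], [322.6, 206.1])]
green [] [([332, 246, 4, 6, 11], [333.4, 248.5])]
red [] [([319, 191, 5, 7, 26], [321.0, 193.9])]
white [310, 225, 3, 3, 6] [310.7, 225.7] [-87.941   0.102]
white [371, 243, 4, 7, 15] [372.9, 246.1] [141.928   0.151]
white [358, 252, 13, 18, 59] [363.7, 260.6] [1.13533e+02 1.03000e-01]
white [347, 280, 5, 5, 14] [349.4, 282.4] [54.196  0.118]
```

View pics/m7.png

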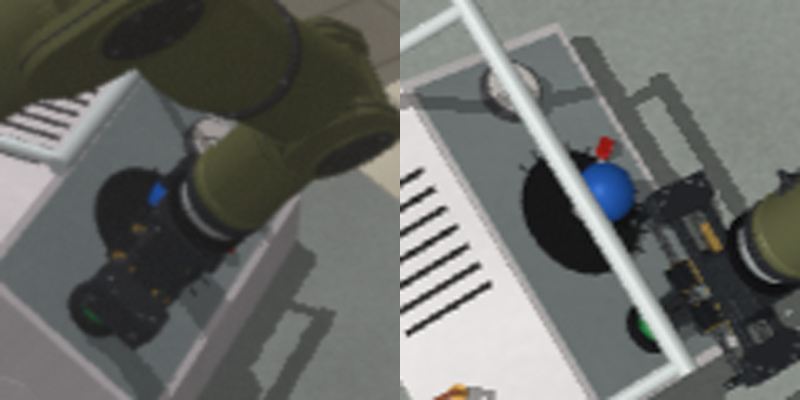

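The shut fingertips are centred over the button, about 10 mm off it; the ball and marker are unmoved. Press.

Emit:
step_arm:
  steps:
    - [[0,0,0.6],[0,0,0]]
    - [[0,0,0.4],[0,0,0]]
    - [[0,0,0.3],[0,0,0]]
    - [[0,0,0.2],[0,0,0]]
    - [[0,0,0],[0,0,0]]
    - [[0,0,0],[0,0,0]]

```text
clock: 18.12
tool_pos: [0.5626, -0.0143, 0.1465]
eef_rot: [0.487, 0.821, 0.154, -0.255]
contact_force: [1.2, -10.4, 19.2]
opening: 0.003
finger_force: 10.4
```

```bash
python3 - <<'E'
from plan import *
st=sensors.get_state();print(((st["tool_pos"]-btnp)@n).round(4),st["contact_force"]@n,st["moment"])
E
```

```text
0.0161 21.28069510143398 [-0.24642748  0.73585644  0.50617426]
```

Emit:
step_arm:
  steps:
    - [[0,0,-0.15],[0,0,0]]
    - [[0,0,0],[0,0,0]]

```text
clock: 18.38
tool_pos: [0.5626, -0.0144, 0.1466]
eef_rot: [0.487, 0.821, 0.154, -0.256]
contact_force: [2.2, -6.5, 12.0]
opening: 0.008
finger_force: 6.6
```

Emit:
step_arm:
  steps:
    - [[0,0,-0.15],[0,0,0]]
    - [[0,0,0],[0,0,0]]

```text
clock: 18.62
tool_pos: [0.5627, -0.0144, 0.1467]
eef_rot: [0.487, 0.821, 0.154, -0.256]
contact_force: [3.1, -3.3, 7.1]
opening: 0.003
finger_force: 4.4
```

Emit:
step_arm:
  steps:
    - [[0,0,-0.2],[0,0,0]]
    - [[0,0,0],[0,0,0]]

```text
clock: 18.88
tool_pos: [0.563, -0.015, 0.1478]
eef_rot: [0.486, 0.821, 0.154, -0.257]
contact_force: [4.3, -1.8, 2.9]
opening: 0.001
finger_force: 2.0
```

Emit:
step_arm:
  steps:
    - [[0,0,-0.2],[0,0,0]]
    - [[0,0,0],[0,0,0]]

```text
clock: 19.12
tool_pos: [0.5627, -0.0158, 0.1494]
eef_rot: [0.486, 0.821, 0.153, -0.257]
contact_force: [3.6, -1.2, 1.9]
opening: 0.006
finger_force: 1.6
```

Emit:
step_arm:
  steps:
    - [[0,0,-0.2],[0,0,0]]
    - [[0,0,0],[0,0,0]]

```text
clock: 19.38
tool_pos: [0.5628, -0.0166, 0.1511]
eef_rot: [0.486, 0.821, 0.153, -0.258]
contact_force: [2.6, -1.4, 0.9]
opening: 0.003
finger_force: 1.1
```

```bash
python3 - <<'E'
from plan import *
for p,F in(([0,0,0],[0,0,0]),):
    st=sensors.get_state();print(((st["tool_pos"]-btnp)@n).round(4),st["contact_force"]@n)
E
```

```text
0.0211 2.0996786249736266
```

The force profile shows about 0.7 N/mm over some 6 mm and then a hard stop, so the button went fully in. Retreat clear.

Emit:
step_arm:
  steps:
    - [[0,0,-1.5],[0,0,0]]
    - [[0,0,-3],[0,0,0]]
    - [[0,0,-4],[0,0,0]]
    - [[0,0,-4],[0,0,0]]
    - [[3,0,-4],[0,0,0]]
    - [[4,0,-4],[0,0,0]]
    - [[4,0,-4],[0,0,0]]
    - [[0,0,0],[0,0,0]]
    - [[0,0,0],[0,0,0]]

```text
clock: 20.5
tool_pos: [0.5861, -0.061, 0.4146]
eef_rot: [0.486, 0.821, 0.152, -0.258]
contact_force: [0.1, -0.2, -0.2]
opening: 0.005
finger_force: 0.0
```

```bash
python3 - <<'E'
from look import *
s,t=look()
a=white2(s,B,n,yc,w);print(np.average([x[0] for x in a]) if a else None,len(a))
st=sensors.get_state();print(st["q"].round(2),st["tool_pos"],st["contact_force"])
f=lambda s,x,y:cv2.resize(s["img"][y:y+120,x:x+120,::-1],(400,400),interpolation=cv2.INTER_CUBIC)
cv2.imwrite("pics/m8.png",np.hstack([f(s,290,180),f(t,260,150)]))
E
```

```text
blue [([335, 232, 17, 18, 250], [343.0, 240.6])] [([314, 199, 16, 17, 181], [322.6, 206.1])]
green [([314, 265, 12, 12, 104], [320.0, 270.4])] [([338, 241, 5, 7, 14], [340.4, 243.7]), ([332, 246, 4, 6, 12], [333.2, 248.5])]
red [([354, 251, 7, 4, 23], [356.9, 252.6])] [([319, 191, 5, 7, 26], [321.0, 193.9])]
white [310, 225, 3, 4, 7] [310.6, 226.0] [-87.241   0.102]
white [350, 225, 5, 4, 11] [352.3, 226.4] [1.79317e+02 1.21000e-01]
white [355, 225, 7, 4, 21] [358.5, 226.2] [1.73066e+02 1.42000e-01]
white [364, 225, 11, 10, 58] [370.7, 227.9] [163.215   0.183]
white [371, 242, 4, 9, 20] [372.7, 246.3] [141.666   0.149]
white [347, 250, 7, 3, 13] [350.0, 251.0] [1.26839e+02 5.20000e-02]
white [358, 252, 13, 19, 65] [363.4, 261.0] [1.12411e+02 1.02000e-01]
white [370, 277, 5, 8, 24] [372.7, 281.5] [90.151  0.155]
white [347, 280, 5, 5, 15] [349.3, 282.4] [54.014  0.118]
white [310, 282, 3, 3, 6] [310.7, 283.3] [1.146 0.174]
126.0625 16
[ 0.51  0.78 -0.61  1.13 -0.12  1.64  0.49] [ 0.58608279 -0.06123424  0.41342193] [ 0.47056659 -0.0185816  -0.73797159]
```

View pics/m8.png

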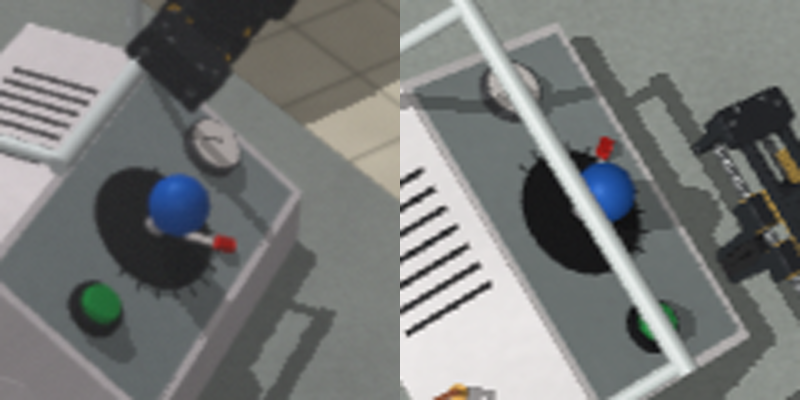

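The pointer is on the marker, the button is out, the marker has not moved and the arm is clear. Handing in.

```bash
python3 -c "
from plant import finish_job
print(finish_job())"
```

```text
the job is handed in; nothing more can be done
None
```

The job is handed in: the pointer is within about 1° of the red marker by camera measurement, the green button was pressed to its stop and sprang back out, the marker did not move, the arm went nowhere near the beaker, jar or wrench, and it finished clear at about 20.5 s.

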